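Slide a battery pack past the spring catch of its charging cradle

ROBOT

A 6-joint arm with a two-finger parallel gripper is mounted at the origin on the work surface. World frame = base frame: x ahead of the robot, y to its left, z up, the work surface at z = 0. Lengths are in mm, angles in rad, forces in N, time in s.
With the tool pointing down it reaches from about 350 to 875 mm from the base axis. Payload 4.2 kg.
Tool frame: the origin (TCP) lies at the very end of the fingers, on their centre line; the grasp point (between the pads) lies 19 mm behind it; z points along the fingers, y is the line along which they close (so a half turn about z gives the same grasp; the last joint's range is limited). The gripper opens to 85 mm and grips with 20 to 120 N. Pads are 22 mm wide; open, the fingers measure 114 mm over their backs; the gripper's body (76 mm by 85 mm) begins 54 mm behind the grasp point. The pads swing forward as they close: fully open they stand 13 mm farther back than shut.
Start: joints at [1.402, 0.385, 0.008, 0, -1.194, -0.259], TCP at [259.26, 568.668, 231.312] pointing down, gripper open.
Joint ranges: [-3.14, 3.14], [-1.21, 2.06], [-1.07, 1.41], [-3.16, 2.05], [-2.99, -0.16], [-3.1, 3.1]. Speed limits (rad/s): [2.79, 2.79, 3.14, 3.14, 3.14, 3.14].

INTERFACE

Orientations are given as a unit quaternion [x, y, z, w].
In Python, from bench import arm gives the robot as it stands.
- The arm moves only by the tool servo_tool, never from a script. Its argument "rows" is a list that holds one entry, the list of rows, each a list of 7 numbers: the finger opening in mm, from 0 to 85.4, then the shift along the tool's x, y, z in mm, then the turn, a rotation vector about the tool's x, y, z in rad. A call has 1 to 10 rows; each row is the pose to reach, as a shift and turn from the pose commanded when the call began, along the tool's axes at that moment; what a row does not reach only later rows make up. A row lasts 1/8 s, in which the tool goes at most 62.5 mm and 10.7 degrees, less where a joint would pass 70% of its speed; a pose out of reach is approached as far as the arm can. A call with a gripper value outside its range is refused whole. The fingers move at their own pace and stop on an object; the grip force is fixed at half the most. Time passes only in rows, so rows that repeat a pose let the fingers close. It gives the time, the measured TCP pose, the force, the opening and the grip force at its end, in the units of the state.
- arm.read_state(): the state, without advancing time (a new reading comes with each control period).
- arm.get_image(name): name is "side" or "top" or "wrist"; returns the picture (480x640x3 uint8, red, green, blue); there is no depth.
- arm.camera_params(name): a dict with "intrinsics" (3x3 intrinsics, pixels), "R" (3x3) and "t" (3): a world point X has camera coordinates R X + t. Camera axes: x right, y down, z forward; pixel columns grow to the right and rows downward; lengths in mm; the calibration is good to about 2 mm. A picture is of the moment at which its call begins: read the wrist's pose just before it. camera_params takes no time and is no camera call; for the wrist camera it gives the pose at the moment of the call.
- arm.job_done(): hands the job in; it is judged then, once.
The state is a dict: "clock": time; "joints": joint angles; "joint_vel": joint speeds; "joint_efforts": joint torques, N m; "position": TCP position; "ee_rot": TCP orientation; "contact_force": force on the tool from outside, world axes, zero at the start; "wrist_torque": the same for the moment, N m; "gripper_width": finger opening in mm; "grasp_force": force on a finger pad.
Only numpy, scipy, OpenCV 4.12 (cv2) and the standard library are available. Lean on these libraries where they do the work, as an engineer would, in place of code of your own. Each camera call takes 0.05 s, during which the arm holds its last target. There are 200 camera calls.

TASK

Dock the grey battery pack in its charging cradle: with the fingertips press the red release bar well down so that the two steel catch pins sink below the pack, and keep it down while you push the pack over the pins until it is fully home against the end stop. Then let go, so that the pins spring up behind the pack. Only press and push: do not lift or tip the pack, and leave the handheld radio, the mug and the screwdriver where they are.

Things in the scene. Friction and masses are not known exactly. Their poses are not given: they have to be found in the camera images.
- cradle: Olive/steel charging cradle fixed to the bench, 265 x 124 mm, entry end at x=-155 mm, other end at +110. Origin: on the bench, on its centre line, under the catch pins. x: push direction; y: across; z: up. Two rails (top z=30 mm, 92 mm clear between, x -155 to +80) carry the pack between side walls (inner faces y=+-56, x -120 to +80, top z=43). Floor between rails z=5.
- end_stop (a point): Centre of the face that stops the pack, at cradle x=+80, z=47 mm: front of an olive block 63 mm high and 30 mm thick with brass contacts.
- battery: Loose dark grey pack, yellow label on top: 70 mm long (x), 108 wide (y), 34 high, about 0.75 kg. Origin: centre of underside; axes as the cradle's. Starts on the rails, origin at cradle x=-55 to -43 mm, front 8 to 20 mm short of the pin line. Its flat rear face (35 mm behind its origin, towards the entry end) is pushed. Fully home: front on the end stop, origin at cradle x=+45, rear face at +10.
- release_bar (a joint): Travel of the red release bar, m: 0 up (rest), grows as pressed straight down, 0.015 bottomed. Spring: about 2.5 N to start, 6 N at 10 mm, 8 N bottomed; springs back by itself. Rigid flat bar 44 mm wide on the cradle's centre line, cradle x=-150 to +20 mm, top z=28 when up, 16 when 12 mm down. Stays level wherever pressed.
- bar_press (a point): A good place to press: point on the bar's top and centre line, on its ribbed end behind the pack, at cradle x=-120 mm (30 to 42 mm behind the pack's rear face at the start); moves down with the bar. Most of the bar lies beneath the pack (2 mm below its underside) and is uncovered as the pack moves on, so a fingertip can slide along it, keeping it down, while pushing the pack.
- catch_pins (a point): Midpoint between the tops of the two steel catch pins (10 mm diameter, at cradle x=0, y=+-36 mm), fixed on a crossbar of the red bar and moving down with it. Bar up: they stand 8 mm above the pack's underside and block it. They clear it only when the bar is over 8 mm down: keep it 9 mm down or more (12 is good) all the while that the pack is over them.
- radio: Bystander: loose black handheld radio lying on its back, 115 x 56 x 34 mm plus a 55 mm stub aerial; origin: centre of the underside of its case.
- mug: Bystander: loose blue mug, 76 mm across, 85 mm high; origin: centre of its underside.
- screwdriver: Bystander: loose screwdriver with an orange handle lying on the bench, about 200 mm long along its x; origin on its underside.

How it is judged (in metres and radians):
On the way, in this order (a step that is already met when the one before it is completed fails the run):
1. the release bar is held at least 9 mm down while the pack is still short of the pins (value of joint release_bar above 0.009 m and x of battery in the frame of cradle below -0.036 m), for 0.1 s.
2. the pack is half-way over the pins with the bar still held down (value of joint release_bar above 0.0085 m and x of battery in the frame of cradle above 0 m), for 0.02 s.
At the end, for the whole second after the job is handed in: The pack rests level on the rails within 4 mm of the end stop, the release bar is back up (within 3 mm of rest) with its pins behind the pack, and the radio, mug and screwdriver are within 20 mm of where they stood (x of battery in the frame of cradle between 0.041 and 0.048 m and z of battery in the frame of cradle between 0.027 and 0.033 m and value of joint release_bar below 0.003 m and linear speed of battery below 0.01 m/s and distance of each of radio, mug, screwdriver from where it was at the start of the episode below 0.02 m); the robot touches nothing.
It fails at once if the bar comes up (less than 8.5 mm down) while the pack is over the pins (x of battery in the frame of cradle between -0.03 and 0.036 m and value of joint release_bar below 0.0085 m).
It fails at once if the pack is lifted more than 8 mm off the rails (z of battery in the frame of cradle above 0.038 m).
It fails at once if the pack is tipped (angle between battery's own z axis and vertical above 0.15 rad).
It fails at once if a bystander (radio, mug or screwdriver) is moved 20 mm or more (distance of any of radio, mug, screwdriver from where it was at the start of the episode above 0.02 m).
It also fails if it takes over 48 s, if anything falls off the work surface, if the arm or the gripper's body presses on something with over 40 N, if the wrist force passes 120 N, or if a joint passes its speed limit or range.

## Working session

There is one attempt and no reset: what is moved stays moved. The work goes in short steps, Python scripts to look and compute and a tool call to move; the robot and the scene stay as the last step left them, time stands still between calls to the robot, and variables do not carry over. Pictures are saved under pics/ and viewed, at most 10 in all, crops included, and the job is handed in when it is done.

Besides the shell and the picture viewer there is one more tool, called after "Request:" by a JSON object that holds its "method" and its "body", one argument or row to a line. servo_tool: Moves the arm, as the interface text tells. Its arguments: {"type":"object","properties":{"rows":{"type":"array"}},"required":["rows"]}

```bash
mkdir -p pics; python3 - <<'E'
from bench import arm
import cv2,numpy as np
s=arm.read_state();print(s)
for n in("top","side"):
    im=arm.get_image(n);cv2.imwrite(f"pics/{n}0.png",im[...,::-1])
    p=arm.camera_params(n);print(n,p)
E
```

```text
{'clock': 0.0, 'joints': array([ 1.40157906e+00,  3.85574306e-01,  6.58599761e-03, -5.09398287e-04,
       -1.19398523e+00, -2.58591882e-01]), 'joint_vel': array([ 0.00112858, -0.0010528 ,  0.00029571, -0.00139548, -0.00097765,
        0.00096117]), 'joint_efforts': array([ 2.55586438e-04, -3.92290914e+01,  1.88393873e+01,  4.18602750e+00,
       -4.69249891e-03,  8.87764529e-09]), 'position': array([259.03883544, 568.13434175, 230.19373711]), 'ee_rot': array([ 9.77188955e-01, -2.12368796e-01, -1.87861007e-04,  1.09809369e-03]), 'contact_force': array([-0.49247303, -0.58624675, -0.84711177]), 'wrist_torque': array([-0.00882146, -0.0345451 ,  0.0355116 ]), 'grasp_force': 0.0, 'gripper_width': 85.54001681292132}
top {'intrinsics': array([[447.6931929 ,   0.        , 324.85668607],
       [  0.        , 447.6931929 , 237.67408725],
       [  0.        ,   0.        ,   1.        ]]), 'R': array([[-0.02300596, -0.99909366,  0.03581312],
       [-0.99757787,  0.02058942, -0.06644151],
       [ 0.06564392, -0.03725492, -0.9971474 ]]), 't': array([-22.90351772, 604.74070751, 771.02244401])}
side {'intrinsics': array([[487.04413435,   0.        , 320.14027349],
       [  0.        , 487.04413435, 241.20194445],
       [  0.        ,   0.        ,   1.        ]]), 'R': array([[-0.77475397, -0.63192623, -0.02062832],
       [-0.32245722,  0.42298216, -0.84682196],
       [ 0.54385442, -0.64942693, -0.53147628]]), 't': array([474.09628077, 270.38456438, 406.43439613])}
```

View pics/top0.png

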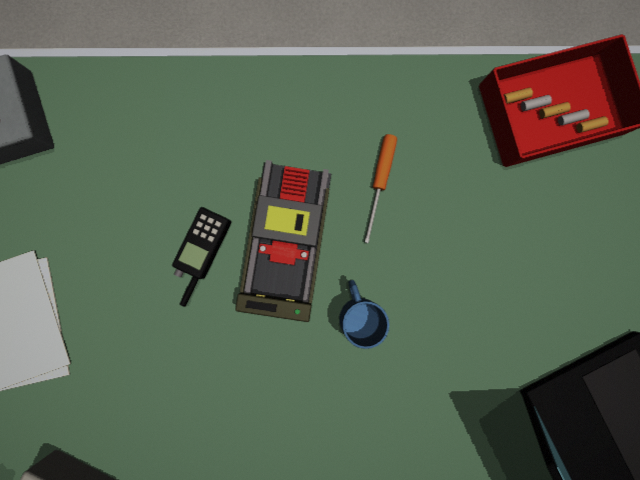

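View pics/side0.png

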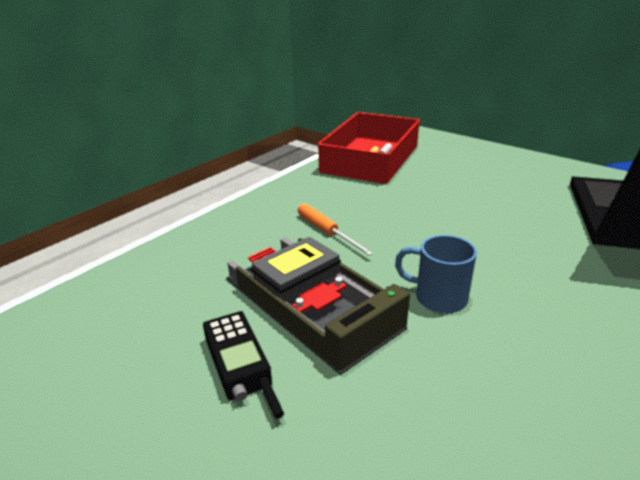

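The top view shows the cradle at (283,240) with its entry end up (row 165) and end stop down (row 305), so the push runs roughly along world -x. The pins are at about (263,247) and (305,254), the mug is at (364,322), the radio at (200,245) and the screwdriver at (380,190).

```bash
cat > h.py <<'E'
import cv2,numpy as np
from bench import arm
def ray(p,uv,z):
    K,R,t=p["intrinsics"],p["R"],p["t"]
    d=R.T@np.linalg.inv(K)@np.array([uv[0],uv[1],1.]);c=-R.T@t
    return c+d*(z-c[2])/d[2]
def proj(p,X):
    q=p["intrinsics"]@(p["R"]@np.asarray(X,float)+p["t"]);return q[:2]/q[2]
def blobs(m,amin=6):
    n,l,s,c=cv2.connectedComponentsWithStats(m.astype(np.uint8))
    return [(s[i,4],c[i],l==i) for i in range(1,n) if s[i,4]>=amin]
E
python3 - <<'E'
from h import *
p=arm.camera_params("top")
im=cv2.imread("pics/top0.png")[150:330,225:345];o=np.array([225,150])
h=cv2.cvtColor(im,cv2.COLOR_BGR2HSV);H,S,V=cv2.split(h)
red=((H<8)|(H>172))&(S>150)&(V>90)
for a,c,m in blobs(red,20): print("red",a,c+o,ray(p,c+o,28).round(1))
yel=(H>22)&(H<35)&(S>150)&(V>120)
for a,c,m in blobs(yel,30): print("yel",a,c+o,ray(p,c+o,64).round(1))
pin=(S<70)&(V>140)
for a,c,m in blobs(pin,4): print("pin",a,c+o,ray(p,c+o,38).round(1))
cv2.imwrite("pics/crop.png",cv2.resize(im,None,fx=3.3,fy=3.3,interpolation=cv2.INTER_CUBIC))
E
```

```text
red 749 [294.03337784 184.04405874] [699.4  16.3  28. ]
red 698 [283.26647564 252.08595989] [579.9  37.2  28. ]
yel 822 [285.10340633 219.88686131] [632.4  31.2  64. ]
pin 22 [262.09090909 247.90909091] [587.6  72.8  38. ]
pin 21 [303.61904762 254.23809524] [575.1   1.8  38. ]
```

View pics/crop.png

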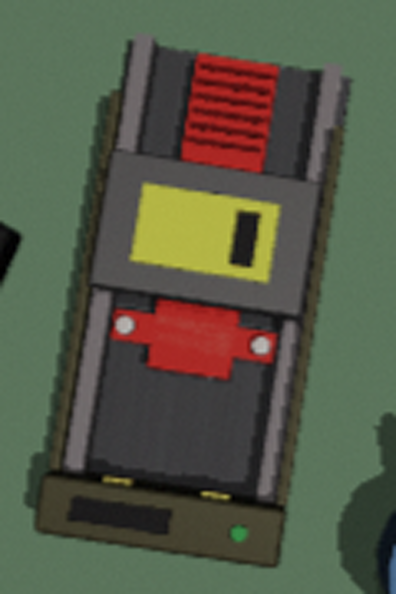

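Calibration gives the pins' midpoint at world (581.3, 37.3), with the push direction at 170° from world x. The pack is at cradle x of about -51, which falls within the stated range.

```bash
cat >> h.py <<'E'
from scipy.spatial.transform import Rotation as Ro
O=np.array([581.3,37.3,0]);th=np.deg2rad(170.);CX=np.array([np.cos(th),np.sin(th),0]);CY=np.array([-np.sin(th),np.cos(th),0])
Rt=np.column_stack([-CX,CY,[0,0,-1]])
def where():
    s=arm.read_state();R=Ro.from_quat(s["ee_rot"]);q=s["position"]-O
    print("t",round(s["clock"],2),"cradle xyz",np.round([q@CX,q@CY,q[2]],1),"F",s["contact_force"].round(1),"w",round(s["gripper_width"],1))
    return s,R
def to(c):
    s,R=where();X=O+c[0]*CX+c[1]*CY+[0,0,c[2]]
    print("shift",R.inv().apply(X-s["position"]).round(1),"turn",(R.inv()*Ro.from_matrix(Rt)).as_rotvec().round(4))
E
python3 -c "
from h import *
to([-120,0,110])"
```

```text
t 0.1 cradle xyz [ 409.5 -466.9  230.3] F [ 0.3 -0.  -0.5] w 85.2
shift [629.7 319.  121. ] turn [ 1.900e-03  1.000e-04 -2.535e-01]
```

Request:
{"method": "servo_tool", "body": {
  "rows": [
    [[0,15,8,0,0,0,-0.02],[0,50,25,5,0,0,-0.05],[0,95,48,10,0,0,-0.08],[0,140,71,15,0,0,-0.11],[0,185,94,20,0,0,-0.14],[0,230,117,25,0,0,-0.17],[0,275,139,30,0,0,-0.2],[0,320,162,35,0,0,-0.23],[0,360,182,40,0,0,-0.25],[0,380,192,40,0,0,-0.253]]
  ]
}}

```text
clock: 1.35
position: [525.9, 234.1, 190.2]
ee_rot: [0.996, -0.088, -0.001, 0.001]
contact_force: [0.6, 0.1, 0.8]
gripper_width: -0.1
grasp_force: 0.0
```

```bash
python3 -c "
from h import *
to([-120,0,110])"
```

```text
t 1.35 cradle xyz [  88.7 -184.2  190.2] F [0.6 0.1 0.8] w -0.1
shift [209.3 183.5  80.1] turn [ 0.0016  0.0017 -0.0025]
```

Request:
{"method": "servo_tool", "body": {
  "rows": [
    [[0,20,18,5,0,0,0],[0,55,48,15,0,0,0],[0,90,80,25,0,0,0],[0,125,110,35,0,0,0],[0,160,140,50,0,0,0],[0,190,167,65,0,0,0],[0,205,180,75,0,0,0],[0,209,183.5,80,0,0,0],[0,209,183.5,80,0,0,0],[0,209,183.5,80,0,0,0]]
  ]
}}

```text
clock: 2.6
position: [699.1, 20.5, 112.3]
ee_rot: [0.996, -0.086, 0.001, -0.0]
contact_force: [0.8, 0.1, 1.3]
gripper_width: -0.7
grasp_force: 0.0
```

```bash
python3 -c "
from h import *
to([-120,0,40])
p=arm.camera_params('wrist');im=arm.get_image('wrist');cv2.imwrite('pics/w1.png',im[...,::-1])
for X in ([-120,0,28],[-87,0,64],[-150,22,28],[-150,-22,28]): print(X,proj(p,O+X[0]*CX+X[1]*CY+[0,0,X[2]]).round(0))"
```

```text
t 2.6 cradle xyz [-118.9   -4.   112.3] F [0.8 0.1 1.3] w -0.7
shift [ 1.   4.  72.3] turn [-0.0005 -0.001   0.0014]
[-120, 0, 28] [326. 242.]
[-87, 0, 64] [326. 327.]
[-150, 22, 28] [367. 190.]
[-150, -22, 28] [285. 190.]
```

View pics/w1.png

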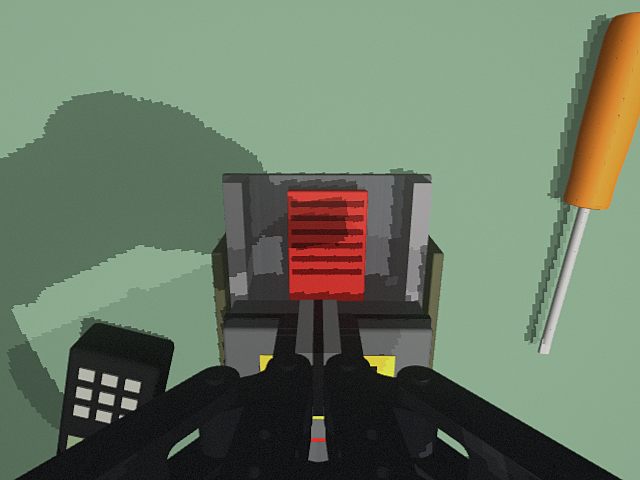

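The wrist view has the bar's rear edge at row 190, columns 288–367. The prediction was 285–367, so the alignment is good. Descending now.

Request:
{"method": "servo_tool", "body": {
  "rows": [
    [[0,1,2,15,0,0,0],[0,1,4,35,0,0,0],[0,1,4,55,0,0,0],[0,1,4,68,0,0,0],[0,1,4,74,0,0,0],[0,1,4,76,0,0,0],[0,1,4,76,0,0,0],[0,1,4,76,0,0,0]]
  ]
}}

```text
clock: 3.65
position: [700.0, 15.3, 36.1]
ee_rot: [0.996, -0.087, 0.001, -0.0]
contact_force: [0.1, -0.1, -0.8]
gripper_width: 0.2
grasp_force: 0.0
```

```bash
python3 -c "
from h import *
to([-120,0,15.5])"
```

```text
t 3.65 cradle xyz [-120.7    1.1   36.1] F [ 0.1 -0.1 -0.8] w 0.2
shift [-0.8 -1.1 20.6] turn [-0.0005 -0.0013 -0.0002]
```

Request:
{"method": "servo_tool", "body": {
  "rows": [
    [[0,0,0,5,0,0,0],[0,0,0,10,0,0,0],[0,0,0,15,0,0,0],[0,0,0,19,0,0,0],[0,0,0,21,0,0,0],[0,0,0,21,0,0,0],[0,0,0,21,0,0,0],[0,0,0,21,0,0,0]]
  ]
}}

```text
clock: 4.65
position: [699.8, 15.2, 15.5]
ee_rot: [0.996, -0.087, 0.0, 0.0]
contact_force: [-2.9, 1.2, 8.2]
gripper_width: 0.0
grasp_force: 3.6
```

```bash
python3 -c "
from h import *
to([-80,0,15])
im=arm.get_image('top')[150:330,225:345];cv2.imwrite('pics/t1.png',cv2.resize(im[...,::-1],None,fx=3.3,fy=3.3,interpolation=cv2.INTER_CUBIC))
im=arm.get_image('side')[200:380,200:440];cv2.imwrite('pics/s1.png',cv2.resize(im[...,::-1],None,fx=3.3,fy=3.3,interpolation=cv2.INTER_CUBIC))
where();where()"
```

```text
t 4.65 cradle xyz [-120.6    1.2   15.5] F [-2.9  1.2  8.2] w 0.0
shift [-40.6  -1.2   0.5] turn [ 0.0001 -0.0008  0.0002]
t 4.75 cradle xyz [-120.6    1.2   15.5] F [-3.   1.2  6.9] w 0.2
t 4.75 cradle xyz [-120.6    1.2   15.5] F [-3.   1.2  6.9] w 0.2
```

View pics/s1.png

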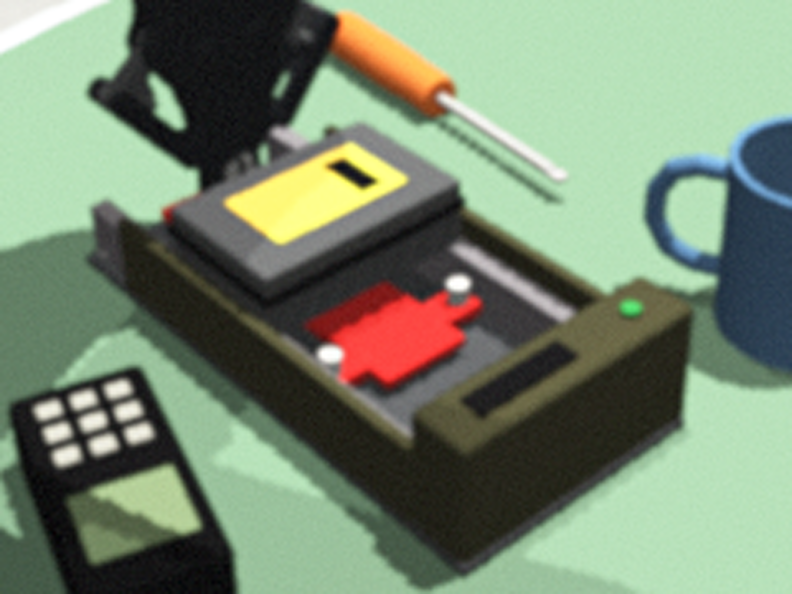

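The side crop shows both pins at (330,355) and (458,285). Next I'll get their height from the calibration.

```bash
python3 -c "
from h import *
p=arm.camera_params('side')
def f(im):
    h=cv2.cvtColor(im,cv2.COLOR_BGR2HSV);return [c.round(1) for a,c,m in blobs((h[...,1]<40)&(h[...,2]>150),5)]
print('before',[c+[280,260] for c in f(cv2.imread('pics/side0.png')[260:320,280:360])])
im=cv2.imread('pics/s1.png');im=cv2.resize(im,(240,180),interpolation=cv2.INTER_AREA)
print('now',[c+[280,260] for c in f(im[60:120,80:160])])
for z in(38,30,28,26,24,23): print(z,[proj(p,O+y*CY+[0,0,z]).round(1) for y in(-36,36)])"
```

```text
before [array([345.7, 280.5]), array([299. , 299.9])]
now [array([349.3, 281.5]), array([338.4, 285.5]), array([299.1, 307.3])]
38 [array([299.5, 300. ]), array([338.7, 278.6])]
30 [array([299.8, 304.6]), array([338.7, 283.1])]
28 [array([299.8, 305.8]), array([338.7, 284.2])]
26 [array([299.9, 306.9]), array([338.7, 285.3])]
24 [array([300., 308.]), array([338.7, 286.4])]
23 [array([300. , 308.6]), array([338.7, 286.9])]
```

Pin tops are at z of about 25.5, so the bar is about 12.5 mm down. Starting the push.

Request:
{"method": "servo_tool", "body": {
  "rows": [
    [[0,-2,-0.5,0.5,0,0,0],[0,-6,-1,0.5,0,0,0],[0,-11,-1,0.5,0,0,0],[0,-16,-1,0.5,0,0,0],[0,-20,-1,0.5,0,0,0],[0,-24,-1,0.5,0,0,0],[0,-28,-1,0.5,0,0,0],[0,-32,-1,0.5,0,0,0],[0,-36,-1,0.5,0,0,0],[0,-38,-1,0.5,0,0,0]]
  ]
}}

```text
clock: 6.0
position: [669.6, 23.4, 17.5]
ee_rot: [0.996, -0.086, 0.008, -0.001]
contact_force: [9.9, -1.7, 5.1]
gripper_width: 0.3
grasp_force: 3.2
```

```bash
cat > m.py <<'E'
from h import *
import sys
to([-1,0,15])
p=arm.camera_params("top");im=cv2.cvtColor(arm.get_image("top"),cv2.COLOR_RGB2BGR);cv2.imwrite(f"pics/{sys.argv[1]}.png",im[150:330,225:345])
h=cv2.cvtColor(im,cv2.COLOR_BGR2HSV);H,S,V=cv2.split(h)
m=(H>22)&(H<35)&(S>150)&(V>120);m[:150]=0;m[330:]=0;m[:,:225]=0;m[:,345:]=0
for a,c,_ in blobs(m,60):
    q=ray(p,c,64)-O;print("label",a,"cradle",round(q@CX,1),round(q@CY,1))
E
python3 m.py t2
```

```text
t 6.0 cradle xyz [-89.4  -1.6  17.5] F [ 9.9 -1.7  5.1] w 0.3
shift [-88.4   1.4   1. ] turn [-0.0044 -0.0165  0.0023]
label 843 cradle -39.3 -3.1
```

Pushing tilted the tool slightly, which raised the tip to z=17.5. I'll press deeper before the pack reaches the pins.

Request:
{"method": "servo_tool", "body": {
  "rows": [
    [[0,0,0.5,1.5,0,0,0],[0,0,1,3,0,0,0],[0,0,1,3,0,0,0],[0,0,1,3,0,0,0]]
  ]
}}

```text
clock: 6.55
position: [669.4, 23.3, 14.8]
ee_rot: [0.996, -0.086, 0.008, -0.002]
contact_force: [7.5, 2.1, 7.4]
gripper_width: -0.1
grasp_force: 3.8
```

```bash
python3 m.py t3
```

```text
t 6.55 cradle xyz [-89.2  -1.5  14.8] F [7.5 2.1 7.4] w -0.1
shift [-88.2   1.3  -1.6] turn [-0.0052 -0.0162  0.0025]
label 843 cradle -38.9 -3.2
```

Request:
{"method": "servo_tool", "body": {
  "rows": [
    [[0,-2,0,0.5,0,0,0],[0,-5,0,0.5,0,0,0],[0,-9,0,0.7,0,0,0],[0,-13,0,0.7,0,0,0],[0,-17,0,0.7,0,0,0],[0,-20,0,0.7,0,0,0]]
  ]
}}

```text
clock: 7.35
position: [651.7, 26.4, 14.9]
ee_rot: [0.996, -0.086, 0.01, -0.002]
contact_force: [10.4, -2.0, 7.4]
gripper_width: 0.0
grasp_force: 3.8
```

```bash
python3 m.py t4
```

```text
t 7.35 cradle xyz [-71.3  -1.5  14.9] F [10.4 -2.   7.4] w 0.0
shift [-70.3   1.3  -1.6] turn [-0.006  -0.0205  0.0031]
label 794 cradle -19.9 -2.3
```

Request:
{"method": "servo_tool", "body": {
  "rows": [
    [[0,-3,0,0.2,0,0,0],[0,-7,0.3,0.3,0,0,0],[0,-11,0.6,0.4,0,0,0],[0,-15,1,0.5,0,0,0],[0,-20,1,0.5,0,0,0],[0,-25,1,0.5,0,0,0],[0,-30,1,0.5,0,0,0],[0,-35,1,0.5,0,0,0],[0,-39,1,0.5,0,0,0],[0,-41,1,0.5,0,0,0]]
  ]
}}

```text
clock: 8.65
position: [612.4, 33.1, 14.8]
ee_rot: [0.996, -0.085, 0.011, -0.003]
contact_force: [11.4, -1.9, 9.4]
gripper_width: 0.2
grasp_force: 3.8
```

```bash
python3 m.py t5
```

```text
t 8.65 cradle xyz [-31.3  -1.3  14.8] F [11.4 -1.9  9.4] w 0.2
shift [-30.3   1.1  -0.8] turn [-0.0074 -0.0224  0.0039]
label 497 cradle 26.1 3.3
```

The gripper now hides part of the label. Going by the tip, the pack is at about +20, so about 25 mm remain.

Request:
{"method": "servo_tool", "body": {
  "rows": [
    [[0,-3,0,0,0,0,0],[0,-7,0,0,0,0,0],[0,-11,0,0,0,0,0],[0,-15,0,0,0,0,0],[0,-18,0,0.2,0,0,0],[0,-21,0,0.2,0,0,0],[0,-23,0,0.2,0,0,0],[0,-24,0,0.2,0,0,0]]
  ]
}}

```text
clock: 9.7
position: [589.4, 37.7, 14.7]
ee_rot: [0.996, -0.085, 0.012, -0.003]
contact_force: [13.4, -2.1, 10.3]
gripper_width: 0.1
grasp_force: 3.8
```

```bash
python3 m.py t6
```

```text
t 9.7 cradle xyz [-8.  -1.8 14.7] F [13.4 -2.1 10.3] w 0.1
shift [-7.   1.7 -0.4] turn [-0.0084 -0.0233  0.0042]
label 269 cradle 52.5 11.6
```

Request:
{"method": "servo_tool", "body": {
  "rows": [
    [[0,-1,0,0.2,0,0,0],[0,-2,0,0.4,0,0,0],[0,-3,0,0.6,0,0,0],[0,-4,0,0.8,0,0,0],[0,-5,0,1,0,0,0],[0,-5,0,1,0,0,0]]
  ]
}}

```text
clock: 10.5
position: [587.1, 38.2, 14.5]
ee_rot: [0.996, -0.085, 0.014, -0.004]
contact_force: [17.2, -6.9, 9.5]
gripper_width: -0.1
grasp_force: 3.8
```

```bash
python3 -c "
from h import *
to([-1,0,15]);im=arm.get_image('side')[200:380,200:440];cv2.imwrite('pics/s2.png',cv2.resize(im[...,::-1],None,fx=3.3,fy=3.3,interpolation=cv2.INTER_CUBIC))"
```

```text
t 10.5 cradle xyz [-5.5 -1.9 14.5] F [17.2 -6.9  9.5] w -0.1
shift [-4.5  1.9 -0.7] turn [-0.0096 -0.028   0.0047]
```

View pics/s2.png

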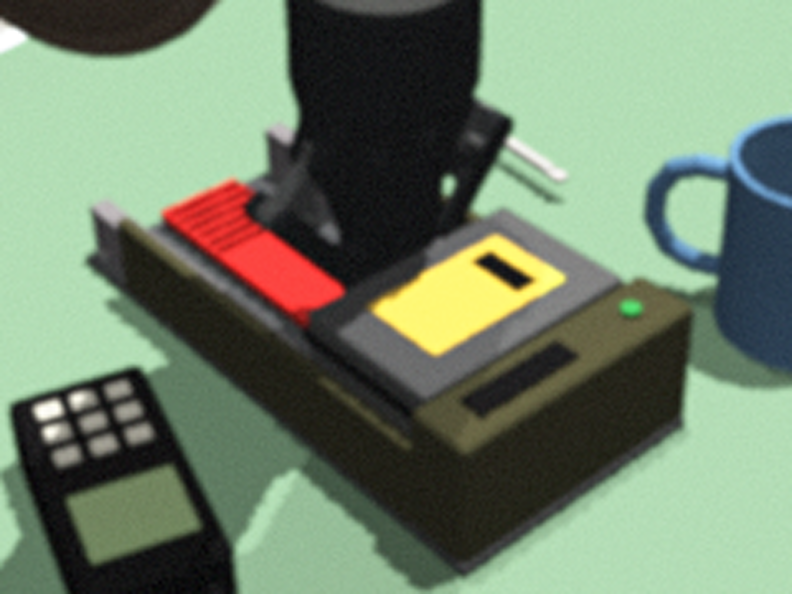

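The pack looks home, with its front edge on the stop at (430,400)–(615,285). A slightly firmer push should confirm it.

Request:
{"method": "servo_tool", "body": {
  "rows": [
    [[0,-1.5,0,0.3,0,0,0],[0,-3,0,0.6,0,0,0],[0,-4,0,0.9,0,0,0],[0,-4,0,0.9,0,0,0]]
  ]
}}

```text
clock: 11.05
position: [587.1, 38.5, 14.5]
ee_rot: [0.996, -0.084, 0.018, -0.004]
contact_force: [26.5, -13.4, 6.4]
gripper_width: -0.3
grasp_force: 3.8
```

```bash
python3 -c "
from h import *
to([-1,0,15])"
```

```text
t 11.05 cradle xyz [-5.5 -2.2 14.5] F [ 26.5 -13.4   6.4] w -0.3
shift [-4.5  2.1 -0.6] turn [-0.0112 -0.0353  0.0054]
```

Force rose to 26 N with no further motion, so the pack is home. I'll ease back, then lift.

Request:
{"method": "servo_tool", "body": {
  "rows": [
    [[0,3,0,-0.5,0,0,0],[0,7,0,-1.2,0,0,0],[0,11,0,-2,0,0,0],[0,15,0,-2.5,0,0,0],[0,19,0,-3,0,0,0],[0,23,0,-3,0,0,0],[0,25,0,-3,0,0,0],[0,25,0,-3,0,0,0]]
  ]
}}

```text
clock: 12.05
position: [590.8, 34.4, 12.9]
ee_rot: [0.996, -0.087, -0.003, 0.0]
contact_force: [-14.3, 10.8, 22.5]
gripper_width: 0.3
grasp_force: 11.7
```

```bash
python3 -c "
from h import *
to([-25,0,100])"
```

```text
t 12.05 cradle xyz [-9.8  1.2 12.9] F [-14.3  10.8  22.5] w 0.3
shift [ 14.7  -1.1 -87.2] turn [0.0005 0.0059 0.0002]
```

Off the pack by about 4 mm, but the tip is dragging on the bottomed bar. Lifting now.

Request:
{"method": "servo_tool", "body": {
  "rows": [
    [[0,0,0,-3,0,0,0],[0,0,0,-7,0,0,0],[0,0,0,-11,0,0,0],[0,0,0,-16,0,0,0],[0,0,0,-22,0,0,0],[0,0,0,-32,0,0,0],[0,0,0,-50,0,0,0],[0,0,0,-75,0,0,0],[0,0,0,-105,0,0,0],[0,0,0,-140,0,0,0]]
  ]
}}

```text
clock: 13.3
position: [593.8, 32.5, 151.3]
ee_rot: [0.996, -0.087, -0.0, 0.0]
contact_force: [-0.2, 0.7, 0.9]
gripper_width: 0.2
grasp_force: 0.0
```

Request:
{"method": "servo_tool", "body": {
  "rows": [
    [[0,30,0,-20,0,0,0],[0,80,0,-40,0,0,0],[0,130,0,-60,0,0,0],[0,170,0,-60,0,0,0],[0,190,0,-60,0,0,0],[0,190,0,-60,0,0,0],[0,190,0,-60,0,0,0]]
  ]
}}

```text
clock: 14.18
position: [780.6, -0.4, 210.4]
ee_rot: [0.996, -0.087, -0.0, 0.0]
contact_force: [-0.0, -0.3, -0.3]
gripper_width: 0.1
grasp_force: 0.0
```

```bash
python3 m.py t7; python3 -c "
from h import *
where();im=arm.get_image('side')[200:380,200:440];cv2.imwrite('pics/s3.png',cv2.resize(im[...,::-1],None,fx=3.3,fy=3.3,interpolation=cv2.INTER_CUBIC))
im=cv2.imread('pics/t7.png');cv2.imwrite('pics/t7b.png',cv2.resize(im,None,fx=3.3,fy=3.3,interpolation=cv2.INTER_CUBIC))"
```

```text
t 14.18 cradle xyz [-202.8    2.5  210.4] F [-0.  -0.3 -0.3] w 0.1
shift [-201.6   -2.5  195.6] turn [ 0.0002  0.0007 -0.0004]
label 833 cradle 45.4 -3.3
t 14.22 cradle xyz [-202.7    2.3  210.9] F [ 0.1  0.1 -0.4] w -0.1
```

View pics/s3.png

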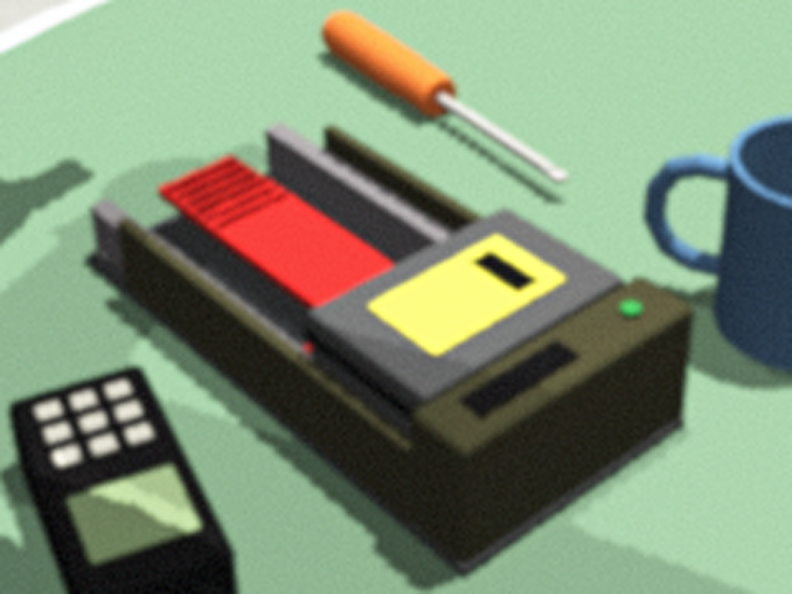

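View pics/t7b.png

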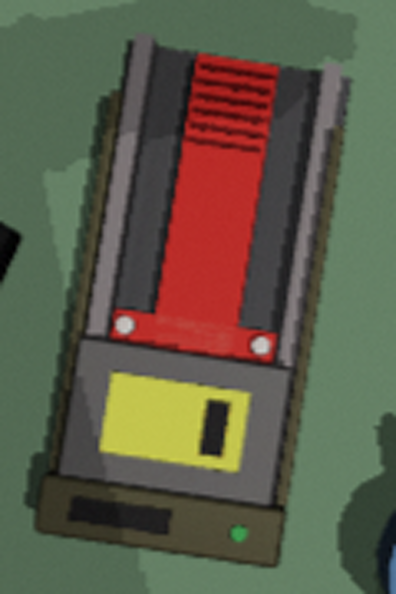

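The pack is home at cradle x of about 45.4. The pins are up behind it at (123,324) and (260,345), exactly where they were at the start, and the bystanders have not moved.

```bash
python3 -c "
from bench import arm
print(arm.job_done())"
```

```text
the job is handed in; nothing more can be done
None
```

The battery pack is docked against the end stop (measured at cradle x of about 45 mm), the release bar is back up with its pins behind the pack, the bystanders did not visibly move, and the job is handed in; no verdict came back.

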